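Put the dye applicator back in its leaning bottle

TASK

One of the three leaning dye bottles is open: take the dye applicator (the tool with the slim round handle, wide round collar and long thin rod) out of the wooden tool stand and push its rod down into the open bottle's neck until the collar sits fully home on the mouth. Keep hold of it, or press on it, until it is home - do not drop it in - then let go. Leave the other tools and things on the bench where they are.

Things in the scene. Friction and masses are not known exactly. Their poses are not given: they have to be found in the camera images.
- applicator: dye applicator, 148 mm long, about 60 g, hanging upright in a hole of the stand. Origin: centre of its collar's underside (110 mm above the bench at the start); z along the handle. Collar: black disc, diameter 32, z 0 to 8 mm. Handle: light wood, round, diameter 20, z 8 to 55, tapering to its end at 63 mm. Rod: steel, diameter 9, round-ended, z 0 to -85 mm. Its yaw means nothing
- open_bottle: open amber glass dye bottle, fixed in a wooden cradle, leaning 30 deg from vertical, roughly towards the robot. Origin: centre of its mouth (142 mm above the bench); z out of the mouth along the bottle, y level. Neck: bore 16, outside diameter 24, 28 mm long; body diameter 52; 115 mm deep from mouth to floor. It stands in a row of three, 110 mm apart
- bottle_a: closed dye bottle: same shape, lean, height and origin as the open one, with its own applicator already in it (same collar and handle, standing 63 mm out of the mouth, up to about 200 mm above the bench); fixed
- bottle_b: another closed dye bottle, as bottle_a; fixed
- stand: wooden tool stand, fixed: board 85 (x) by 240 (y) by 12 mm on two end boards, top face 110 mm above the bench, open underneath. Three holes of diameter 14 along y at -75, 0 and 75 mm hold the applicator and two other tools, in any order. Origin: centre of its underside, on the bench
- awl: bystander in the stand: awl with a fat pear-shaped dark wood handle, 38 mm at its widest, 50 mm tall. Origin: underside of its collar, z up
- edge_iron: bystander in the stand: edge iron with a square dark wood handle 24 mm wide, its end 75 mm above the stand's top. Origin: underside of its collar, z up
- polish_tin: bystander: flat round metal polish tin, 80 mm in diameter, 28 mm tall. Origin: centre of its underside
- tack_jar: bystander: glass jar with a lid, 64 mm in diameter, 85 mm tall. Origin: centre of its underside
- hammer: bystander: hammer lying on the bench, 240 mm long, handle towards its -x
- heel_block: bystander: black rubber heel block 70 x 60 x 22 mm. Origin: centre of its underside
- brush: bystander: shoe brush lying bristles down, 160 x 50 x 42 mm. Origin: centre of its underside
There are look-alikes about, which are no part of the job. Leave any turquoise look-alike of the applicator alone.

How it is judged:
By the outcome, as a careful person would: the job done as asked, in the order asked, and still so for the second after the job is handed in, with the robot touching nothing.
It also fails if it takes over 40 s, if anything falls off the work surface, if the arm or the gripper's body presses on something with over 40 N, if the wrist force passes 120 N, or if a joint passes its speed limit or range.

ROBOT

A 6-joint arm with a two-finger parallel gripper is mounted at the origin on the work surface. World frame = base frame: x ahead of the robot, y to its left, z up, the work surface at z = 0. Lengths are in mm, angles in rad, forces in N, time in s.
With the tool pointing down it reaches from about 350 to 975 mm from the base axis. Payload 7.1 kg.
Tool frame: the origin (TCP) lies midway between the tips of the shut fingers; the grasp point (between the pads) lies 19 mm behind it; z points along the fingers, y is the line along which they close (so a half turn about z gives the same grasp; the last joint's range is limited). The gripper opens to 88 mm and grips with 3 to 60 N. Pads are 20 mm wide; open, the fingers measure 115 mm over their backs; the gripper's body (75 mm by 178 mm) begins 61 mm behind the grasp point.
Start: joints at [1.227, 0.423, 1.63, -0, 1.089, -0.019], TCP at [199.418, 592.315, 222.675] pointing down, gripper open.
Joint ranges: [-3, 3], [-0.9, 2.11], [0.09, 2.58], [-1.31, 4.45], [0.11, 2.69], [-2.54, 2.54]. Speed limits (rad/s): [2.39, 2.39, 3.01, 3.14, 3.14, 3.14].

INTERFACE

Orientations are given as a rotation vector (axis times angle).
In Python, from workcell import ctrl gives the robot as it stands.
- The arm moves only by the shell command python3 -m pendant 'ROWS'. ROWS is a JSON object of lists of equal length, an entry for each row: "grip": the opening, from -1 (shut) to 1 (fully open); "linear": the shift along the tool's x, y, z in mm, a list of three; "angular": the turn, a rotation vector about the tool's x, y, z in rad, a list of three. In form: {"grip": [grip, ...], "linear": [[tx, ty, tz], ...], "angular": [[ax, ay, az], ...]}. A call has 1 to 12 rows; each row shifts and turns the commanded pose from where the row before left it, along the tool's axes as they then stand; what a row does not reach is not made up. A row lasts 1/12 s, in which the tool goes at most 41.7 mm and 7.16 degrees, less where a joint would pass 70% of its speed; a pose out of reach is approached as far as the arm can. A call with a gripper value outside its range is refused whole. The fingers move at their own pace and stop on an object; the grip force is fixed at half the most. Time passes only in rows, so rows that do not move let the fingers close. It gives the time, the measured TCP pose, the force, the opening and the grip force at its end, in the units of the state.
- ctrl.get_obs(): the state, without advancing time (a new reading comes with each control period).
- ctrl.get_image(name): name is "scene" or "top"; returns the picture (400x640x3 uint8, red, green, blue); there is no depth.
- ctrl.camera_params(name): a dict with "vfov" (degrees; the focal length in pixels is half the picture's height over the tangent of half this angle, whatever the lens; pixels are square), "cx", "cy" (the principal point, pixels), "R" (3x3) and "t" (3): a world point X has camera coordinates R X + t. Camera axes: x right, y down, z forward; pixel columns grow to the right and rows downward; lengths in mm; the calibration is good to about 2 mm. A picture is of the moment at which its call begins. camera_params takes no time and is no camera call.
- ctrl.close_job(): hands the job in; it is judged then, once.
The state is a dict: "t": time; "qpos": joint angles; "qvel": joint speeds; "joint_torque": joint torques, N m; "ee_pos": TCP position; "orientation": TCP orientation; "ft_force": force on the tool from outside, world axes, zero at the start; "moment": the same for the moment, N m; "width": finger opening in mm; "grasp_force": force on a finger pad.
Only numpy, scipy, OpenCV 4.12 (cv2) and the standard library are available. Lean on these libraries where they do the work, as an engineer would, in place of code of your own. Each camera call takes 0.05 s, during which the arm holds its last target. There are 200 camera calls.

## Working session

There is one attempt and no reset: what is moved stays moved. The work goes in short steps, Python scripts to look and compute and a shell command to move; the robot and the scene stay as the last step left them, time stands still between calls to the robot, and variables do not carry over. Pictures are saved under pics/ and viewed, at most 10 in all, crops included, and the job is handed in when it is done.

```bash
ls; mkdir -p pics
python3 - <<'E'
from workcell import ctrl
import cv2
for n in("scene","top"):
    im=ctrl.get_image(n); cv2.imwrite(f"pics/{n}0.png",im[:,:,::-1]); p=ctrl.camera_params(n); print(n,p)
    R=p["R"];import numpy as np;print(-np.array(R).T@np.array(p["t"]))
print(ctrl.get_obs())
E
```

```text
pics
scene {'vfov': 57.98300878522817, 'cx': 321.66955428382187, 'cy': 196.80760109843678, 'R': array([[ 0.56464402,  0.825328  ,  0.00329048],
       [ 0.66993803, -0.45599894, -0.58587371],
       [-0.48203752,  0.33301451, -0.81039569]]), 't': array([-212.5673644 , -382.13778941, 1296.86317691])}
[1001.17023777 -430.69088255  827.78728718]
top {'vfov': 56.82676610447607, 'cx': 317.85461629104964, 'cy': 202.430233224745, 'R': array([[ 0.00572888, -0.99997737, -0.00352779],
       [-0.99247164, -0.00525421, -0.12236188],
       [ 0.12234057,  0.00420223, -0.99247928]]), 't': array([-132.12288722,  574.11848271, 1127.58087239])}
[ 432.60433972 -133.84171738 1188.88476869]
{'t': 0.1, 'qpos': array([ 1.22698187e+00,  4.23761947e-01,  1.63055496e+00,  3.71104861e-05,
        1.08857230e+00, -1.89716716e-02]), 'qvel': array([-3.18191986e-04, -3.26444352e-03, -3.40217715e-03, -6.91821041e-04,
        5.39675048e-05, -6.90593808e-04]), 'joint_torque': array([ 1.04774041e-03, -5.45609951e+01, -2.74324393e+01,  6.45945640e-02,
        1.88739836e-02, -3.47449122e-05]), 'ee_pos': array([199.26824877, 591.89495883, 222.00399182]), 'orientation': array([-5.08004862e-01, -3.09997723e+00,  1.99373298e-03]), 'ft_force': array([-0.33915606, -0.37768221,  0.1265491 ]), 'moment': array([-0.01391837,  0.00619166,  0.01635278]), 'grasp_force': 0.0, 'width': 87.97187941987886}
```

View pics/scene0.png

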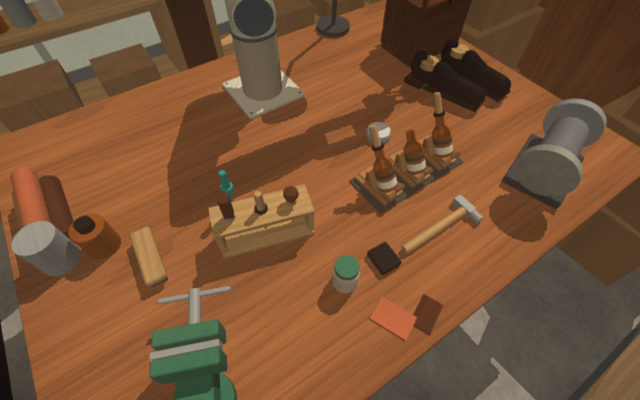

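View pics/top0.png

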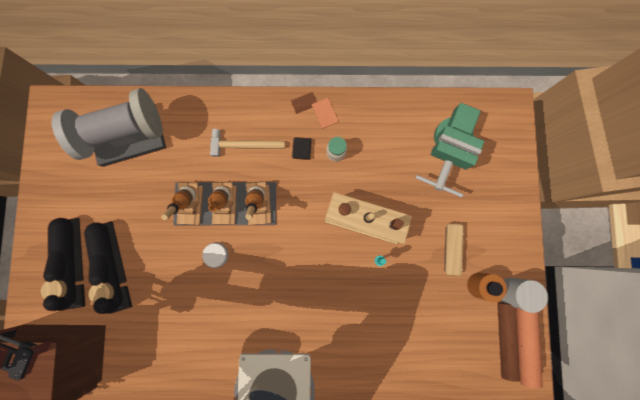

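The scene view shows the stand at about (262,220), with the applicator in the middle hole at (260,203), the edge iron at (227,210) and the awl at (291,195). The turquoise decoy is behind the stand at (226,185). The three bottles are near (385,175), (414,158) and (440,140), and the middle one has no handle, so it looks open. I'll zoom in to check.

Run:
```python
import cv2,numpy as np
s=cv2.imread("pics/scene0.png");t=cv2.imread("pics/top0.png")
def c(im,x,y,w=80,h=60): return cv2.resize(im[y:y+h,x:x+w],(400,300),interpolation=cv2.INTER_CUBIC)
cv2.imwrite("pics/crops.png",np.vstack([np.hstack([c(s,220,165),c(t,330,190)]),np.hstack([c(s,370,110),c(t,180,170)])]))
```

```text
(no output)
```

View pics/crops.png

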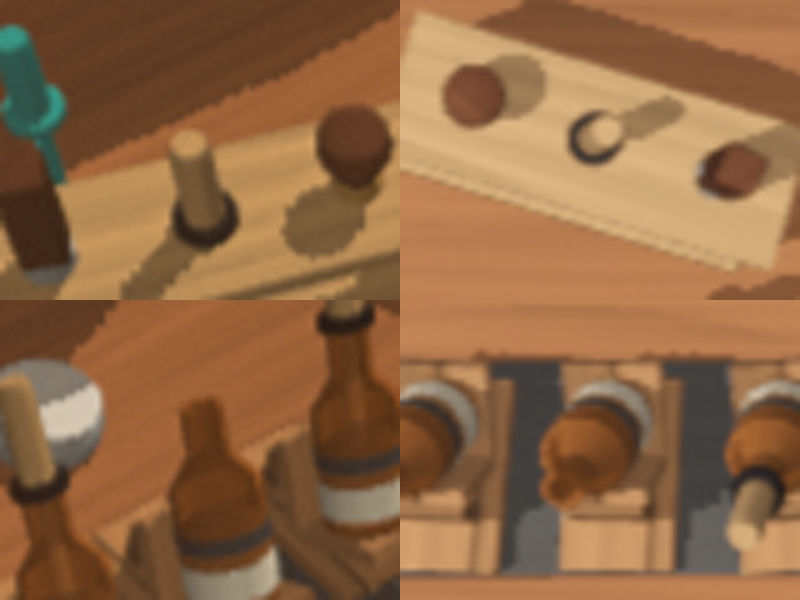

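The crops confirm it. The middle bottle has no collar or handle, so it is the open one, with its mouth at top (213,207) and scene (410,131). The applicator is in the centre hole, with its collar at top (369.5,217.5) and scene (261,208.5). Next I'll triangulate.

```bash
cat > h.py <<'E'
import numpy as np,cv2
from workcell import ctrl
from scipy.spatial.transform import Rotation as Rot
P={n:ctrl.camera_params(n) for n in("scene","top")}
def K(n):
    p=P[n];f=200/np.tan(np.radians(p["vfov"]/2));return np.array([[f,0,p["cx"]],[0,f,p["cy"]],[0,0,1]])
def proj(n,X):
    q=K(n)@(P[n]["R"]@np.asarray(X,float)+P[n]["t"]);return q[:2]/q[2]
def tri(s,t):
    M=[K(n)@np.c_[P[n]["R"],P[n]["t"]] for n in("scene","top")]
    X=cv2.triangulatePoints(M[0],M[1],np.array(s,float),np.array(t,float))[:,0];X=X[:3]/X[3]
    return X,[np.round(proj(n,X)-u,1) for n,u in(("scene",s),("top",t))]
def ray(n,u,z):
    R=P[n]["R"];C=-R.T@P[n]["t"];d=R.T@np.linalg.inv(K(n))@[u[0],u[1],1];return C+d*(z-C[2])/d[2]
E
cat > a.py <<'E'
from h import *
im={n:cv2.imread(f"pics/{n}0.png") for n in("scene","top")}
def dark(n,x0,y0,x1,y1,th=60):
    c=im[n][y0:y1,x0:x1].max(2); m=(c<th).astype(np.uint8)
    k,l,st,ce=cv2.connectedComponentsWithStats(m); i=1+np.argmax(st[1:,4]); pts=np.argwhere(l==i)[:,::-1]
    (c,ax,an)=cv2.fitEllipse(cv2.convexHull(pts.astype(np.float32)))
    return np.array(c)+[x0,y0],np.round(ax,1),st[i,4]
for nm,bs,bt in(("app",(250,195,275,218),(360,208,380,228)),("b1",(362,135,392,160),(245,195,268,220)),("b2",(425,105,455,130),(165,195,190,220))):
    s=dark("scene",*bs);t=dark("top",*bt);print(nm,s,t,tri(s[0],t[0]))
for nm,s,t in(("apptop",(257.6,192.4),(371,216)),("mouth",(410.4,131),(213,207)),("decoytop",(222.8,171.5),(381,261))):print(nm,tri(s,t))
def P3(a): print(a)
for u in((329,208),(336,195),(410,219),(405,243)): print("standtop corners",ray("top",u,110).round(0))
E
python3 a.py
```

```text
Traceback (most recent call last):
  File "a.py", line 9, in <module>
    s=dark("scene",*bs);t=dark("top",*bt);print(nm,s,t,tri(s[0],t[0]))
                          ~~~~^^^^^^^^^^^
  File "a.py", line 5, in dark
    k,l,st,ce=cv2.connectedComponentsWithStats(m); i=1+np.argmax(st[1:,4]); pts=np.argwhere(l==i)[:,::-1]
                                                       ~~~~~~~~~^^^^^^^^^^
ValueError: attempt to get argmax of an empty sequence
```

```bash
sed -i 's/th=60/th=85/' a.py; python3 a.py
python3 - <<'E'
import cv2
t=cv2.imread("pics/top0.png")
print(t[212:224,363:380].max(2)); print(t[200:215,205:225,1]); 
s=cv2.imread("pics/scene0.png"); print(s[125:140,402:420,1])
E
```

```text
app (array([260.45063305, 208.13772106]), array([11.7, 12.1]), np.int32(60)) (array([368.1386919 , 217.72118664]), array([7.7, 8.9]), np.int32(16)) (array([ 521.04735348, -276.39610341,  112.4966134 ]), [array([ 0.1, -0. ]), array([0.1, 0. ])])
b1 (array([377.29886055, 146.10451984]), array([ 8.5, 12.4]), np.int32(53)) (array([251.53587198, 206.92637157]), array([ 9.8, 13.7]), np.int32(52)) (array([546.44045178,  57.47934274, 151.01258186]), [array([ 0.2, -0. ]), array([0.2, 0.1])])
b2 (array([438.79940891, 113.59018517]), array([ 6.3, 11.2]), np.int32(45)) (array([172.96740341, 208.15715885]), array([10.4, 10.8]), np.int32(50)) (array([542.87447203, 282.32859207, 146.35456194]), [array([-0.2,  0. ]), array([-0.1, -0.1])])
apptop (array([ 521.08654348, -275.28116729,  174.69071659]), [array([-0.3,  0. ]), array([-0.2, -0.1])])
mouth (array([547.68343115, 170.18122508, 143.97478099]), [array([-0.6,  0.1]), array([-0.4, -0.3])])
decoytop (array([ 397.36284828, -307.04102958,  147.02205932]), [array([ 0.4, -0. ]), array([0.3, 0.1])])
standtop corners [ 549. -162.  110.]
standtop corners
[... 2649 characters left out ...]
 87  95  97  97  97  96]
 [ 98  97  96  92  83  75  66  59  58  56  55  64  78  95  97  97  95  94]
 [ 98  96  97  89  70  66  64  60  58  55  52  57  70  93  96  94  93  93]
 [ 98  99  99  96  64  58  61  57  55  54  52  55  68  91  94  94  94  95]
 [ 98  99 100  99  66  55  58  58  56  55  53  53  66  86  94  96  95  97]
 [101 100 100  97  68  56  59  56  55  54  53  51  65  82  94  96  97  95]
 [100  99 101 100  74  56  60  59  56  54  53  50  67  81  94  97  99 101]
 [100  99 100 100  78  57  59  58  57  55  52  48  62  76  95  99  99  99]
 [100  99  99  98  83  59  59  58  57  55  53  52  56  71  94  99  96  96]
 [100  99  98  97  92  60  56  59  54  53  51  49  56  67  89  96  96 112]]
```

```bash
cat > b.py <<'E'
from h import *
im={n:cv2.imread(f"pics/{n}0.png") for n in("scene","top")}
# handle end points and collars of the neighbours, hand-picked
for nm,cs,ct,es,et in(("b1",(377.8,146.5),(251,206),(372.9,126),(249,216.6)),("b2",(438.9,113.8),(172.5,208),(437.3,96),(168,216.5))):
    c,r=tri(cs,ct);e,q=tri(es,et);d=e-c
    print(nm,c.round(1),e.round(1),r,q,"len",np.linalg.norm(d).round(1),"tilt",np.degrees(np.arccos(d[2]/np.linalg.norm(d))).round(1),"az",np.degrees(np.arctan2(d[1],d[0])).round(1))
# light wood handle mask check: enlarge for eye
def c(n,x,y,w=50,h=50): return cv2.resize(im[n][y:y+h,x:x+w],(400,300) if w!=h else (300,300),interpolation=cv2.INTER_CUBIC)
cv2.imwrite("pics/nb.png",np.vstack([np.hstack([c("scene",355,115),c("scene",415,85)]),np.hstack([c("top",225,180),c("top",150,180)])]))
# predicted mouth axis: for azimuths, project points along the axis to the images
M=np.array([546.5,170,142])
for az in(160,170,180,190,200):
    z=np.r_[.5*np.cos(np.radians(az)),.5*np.sin(np.radians(az)),.866]
    print(az,[ (n,(proj(n,M-60*z)-proj(n,M)).round(1)) for n in("scene","top")])
E
python3 b.py
```

```text
b1 [548.6  58.4 151. ] [516.5  57.  197.3] [array([ 0.5, -0.1]), array([0.4, 0.3])] [array([-0.8,  0.1]), array([-0.6, -0.4])] len 56.3 tilt 34.7 az -177.5
b2 [543.1 283.7 145.2] [517.9 279.7 191.1] [array([ 0., -0.]), array([0., 0.])] [array([-1.6,  0.2]), array([-1.2, -1.1])] len 52.6 tilt 29.0 az -170.9
160 [('scene', array([ 0.4, 21.1])), ('top', array([ 8.7, -7.4]))]
170 [('scene', array([ 2.1, 20.7])), ('top', array([ 7.1, -7.9]))]
180 [('scene', array([ 3.6, 20. ])), ('top', array([ 5.3, -8. ]))]
190 [('scene', array([ 4.9, 19.1])), ('top', array([ 3.6, -7.9]))]
200 [('scene', array([ 5.9, 18.1])), ('top', array([ 1.9, -7.5]))]
```

View pics/nb.png

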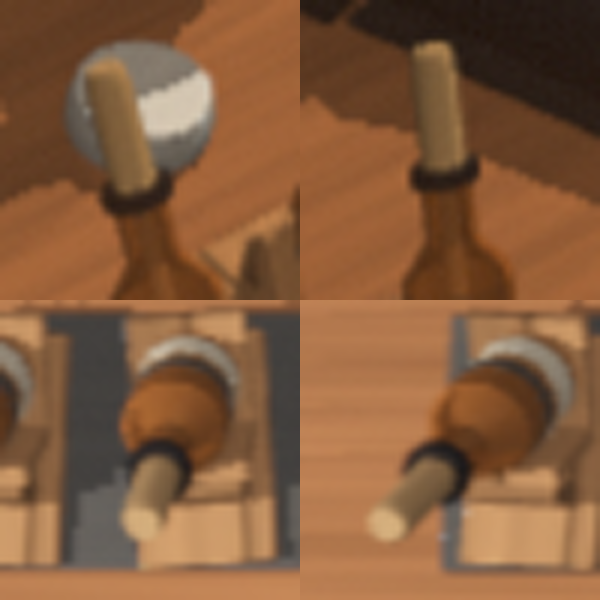

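The handle ends are at top (248.3,217.3) and (164.5,217.2), and at scene (372.5,126.7) and (437,93). I'll redo the axes with these.

Run:
```python
from h import *
def g(x,y,ox,oy): return (ox+(x+.5)/6-.5,oy+(y+.5)/6-.5)
for nm,cs,ct,es,et in(("b1",g(137,190,355,115),g(160,167,225,180),g(105,68,355,115),g(141,223,225,180)),("b2",g(144,174,415,85),g(138,168,150,180),g(132,47,415,85),g(87,223,150,180))):
    c,r=tri(cs,ct);e,q=tri(es,et);d=e-c
    print(nm,c.round(1),e.round(1),r,q,"len",np.linalg.norm(d).round(1),"tilt",np.degrees(np.arccos(d[2]/np.linalg.norm(d))).round(1),"az",np.degrees(np.arctan2(d[1],d[0])).round(1))
# mouth from crops.png 5x
def g5(x,y,ox,oy): return (ox+(x+.5)/5-.5,oy+(y+.5)/5-.5)
print(tri(g5(202,108,370,110),g5(163,186,180,170)))
print(tri(g5(205,216,220,165),g5(196,138,330,190)),tri(g5(187,135,220,165),g5(205,131,330,190)))
```

```text
b1 [545.4  58.8 148.8] [515.1  58.2 196.2] [array([ 0.1, -0. ]), array([0.1, 0.1])] [array([-0.,  0.]), array([-0., -0.])] len 56.3 tilt 32.6 az -178.7
b2 [543.6 282.2 147.2] [513.8 283.8 199.2] [array([ 0.3, -0. ]), array([0.2, 0.2])] [array([-0.1,  0. ]), array([-0.1, -0.1])] len 60.0 tilt 29.8 az 177.0
(array([547.38407192, 171.62059688, 142.51359997]), [array([ 0., -0.]), array([0., 0.])])
(array([ 522.57569349, -277.14520395,  116.30524929]), [array([-0.3,  0. ]), array([-0.2, -0.1])]) (array([ 520.91284866, -274.88755508,  177.3844451 ]), [array([ 0.2, -0. ]), array([0.2, 0.1])])
```

The measured geometry checks out:
- **Mouth:** about (547,171,142).
- **Bottle axis:** tilt about 30°, azimuth about 180°.
- **Applicator axis:** about (521.5,-276), handle end at z≈174.

Next is the move to above the applicator.

```bash
cat >> h.py <<'E'
def frame(z,y):
    z=np.array(z,float);z/=np.linalg.norm(z);y=np.array(y,float);y-=z*(y@z);y/=np.linalg.norm(y);return np.c_[np.cross(y,z),y,z]
def delta(p,R=None,cur=None):
    o=ctrl.get_obs();c=Rot.from_rotvec(o["orientation"]).as_matrix();R=c if R is None else R
    a=Rot.from_matrix(c.T@R).as_rotvec()
    print("t",round(o["t"],2),"tcp",o["ee_pos"].round(1),"lin in tool",(c.T@(np.array(p)-o["ee_pos"])).round(1),"ang",a.round(4),"lin after turn",(R.T@(np.array(p)-o["ee_pos"])).round(1))
    print("q",o["qpos"].round(2),"F",o["ft_force"].round(1),"w",round(o["width"],1),"g",round(o["grasp_force"],1))
a=np.radians(-17.5)
DOWN=frame([0,0,-1],[np.cos(a),np.sin(a),0])
BOT=frame([.5,0,-.866],[.866,0,.5])
M=np.array([547,171,142.]);BZ=np.array([-.5,0,.866])
E
python3 -c "
from h import *
delta([521.5,-276,260],DOWN)"
```

```text
t 0.1 tcp [199.3 591.9 222. ] lin in tool [-582.4 -719.7  -37.1] ang [-1.1000e-03  1.0000e-03  1.5514e+00] lin after turn [-730.8  568.3  -38. ]
q [ 1.23  0.42  1.63  0.    1.09 -0.02] F [-0.3 -0.4  0.1] w 88.0 g 0.0
```

```bash
python3 -m pendant '{"grip":[1,1,1,1,1,1,1,1,1,1,1,1],"linear":[[-24.3,-30,-3],[-24.3,-30,-3],[-24.3,-30,-3],[-24.3,-30,-3],[-24.3,-30,-3],[-24.3,-30,-3],[-24.3,-30,-3],[-24.3,-30,-3],[-24.3,-30,-3],[-24.3,-30,-3],[-24.3,-30,-3],[-24.3,-30,-3]],"angular":[[0,0,0],[0,0,0],[0,0,0],[0,0,0],[0,0,0],[0,0,0],[0,0,0],[0,0,0],[0,0,0],[0,0,0],[0,0,0],[0,0,0]]}'
python3 -m pendant '{"grip":[1,1,1,1,1,1,1,1,1,1,1,1],"linear":[[-24.3,-30,0],[-24.3,-30,0],[-24.3,-30,0],[-24.3,-30,0],[-24.3,-30,0],[-24.3,-30,0],[-24.3,-30,0],[-24.3,-30,0],[-24.3,-30,0],[-24.3,-30,0],[-24.3,-30,0],[-24.3,-30,0]],"angular":[[0,0,0],[0,0,0],[0,0,0],[0,0,0],[0,0,0],[0,0,0],[0,0,0],[0,0,0],[0,0,0],[0,0,0],[0,0,0],[0,0,0]]}'
python3 -m pendant '{"grip":[1,1,1,1,1,1,1,1,1,1,1,1],"linear":[[0,0,0],[0,0,0],[0,0,0],[0,0,0],[0,0,0],[0,0,0],[0,0,0],[0,0,0],[0,0,0],[0,0,0],[0,0,0],[0,0,0]],"angular":[[0,0,0.12],[0,0,0.12],[0,0,0.12],[0,0,0.12],[0,0,0.12],[0,0,0.12],[0,0,0.12],[0,0,0.12],[0,0,0.12],[0,0,0.12],[0,0,0.12],[0,0,0.12]]}'
python3 -c "
from h import *
delta([521.5,-276,260],DOWN)"
```

```text
t: 1.1
ee_pos: [360.9, 156.3, 258.8]
orientation: [0.507, 3.1, 0.0]
ft_force: [0.5, -0.6, 0.4]
width: 88.1
grasp_force: 0.0
t: 2.1
ee_pos: [522.4, -278.1, 258.3]
orientation: [-0.509, -3.099, -0.001]
ft_force: [0.0, 0.8, -0.9]
width: 87.7
grasp_force: 0.0
t: 3.1
ee_pos: [522.1, -276.0, 258.2]
orientation: [-2.431, -1.988, 0.001]
ft_force: [-0.0, -0.4, -0.4]
width: 87.8
grasp_force: 0.0
t 3.1 tcp [ 522.1 -276.   258.2] lin in tool [-0.1 -0.5 -1.8] ang [-0.0009 -0.0002  0.1055] lin after turn [-0.2 -0.5 -1.8]
q [-0.51  0.33  1.68  0.    1.13 -0.31] F [-0.  -0.4 -0.4] w 87.8 g 0.0
```

```bash
python3 -m pendant '{"grip":[1,1,1,1,1,1,1],"linear":[[0,0,10],[0,0,30],[0,0,30],[0,0,30],[0,0,20],[0,0,7],[0,0,0]],"angular":[[0,0,0.105],[0,0,0],[0,0,0],[0,0,0],[0,0,0],[0,0,0],[0,0,0]]}'
python3 - <<'E'
from h import *
delta([521.5,-276,131],DOWN)
im=[cv2.resize(ctrl.get_image(n)[y:y+60,x:x+80,::-1],(400,300),interpolation=cv2.INTER_CUBIC) for n,x,y in(("scene",220,155),("top",330,190))]
cv2.imwrite("pics/g1.png",np.hstack(im))
E
```

```text
t: 3.68
ee_pos: [521.1, -275.4, 129.6]
orientation: [-2.524, -1.863, 0.003]
ft_force: [0.0, -0.2, 0.6]
width: 87.8
grasp_force: 0.0
t 3.68 tcp [ 521.1 -275.4  129.6] lin in tool [-0.4  0.6 -1.4] ang [-0.0042 -0.0009  0.0064] lin after turn [-0.4  0.6 -1.4]
q [-0.51  0.49  1.77 -0.    0.88 -0.21] F [ 0.  -0.2  0.6] w 87.8 g 0.0
```

View pics/g1.png

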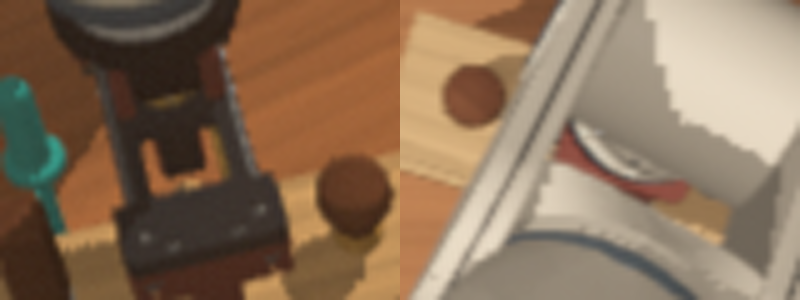

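The open fingers straddle the handle, which is hidden behind the near finger at scene (260,200). The awl and edge iron are clear, so I'll close and lift slowly.

```bash
python3 -m pendant '{"grip":[-1,-1,-1,-1,-1,-1,-1,-1,-1,-1],"linear":[[0,0,0],[0,0,0],[0,0,0],[0,0,0],[0,0,0],[0,0,0],[0,0,0],[0,0,0],[0,0,0],[0,0,0]],"angular":[[0,0,0],[0,0,0],[0,0,0],[0,0,0],[0,0,0],[0,0,0],[0,0,0],[0,0,0],[0,0,0],[0,0,0]]}'
```

```text
t: 4.62
ee_pos: [522.3, -276.1, 131.6]
orientation: [-2.528, -1.866, 0.0]
ft_force: [0.0, -0.3, -0.1]
width: 24.6
grasp_force: 0.0
```

```bash
python3 -m pendant '{"grip":[-1,-1,-1,-1,-1],"linear":[[0,0,0],[0,0,0],[0,0,0],[0,0,0],[0,0,0]],"angular":[[0,0,0],[0,0,0],[0,0,0],[0,0,0],[0,0,0]]}'
```

```text
t: 5.03
ee_pos: [522.3, -276.1, 131.6]
orientation: [-2.527, -1.866, 0.0]
ft_force: [-0.3, 0.8, -1.1]
width: 19.3
grasp_force: 30.0
```

It holds the handle at a width of 19.3 mm with 30 N. Now the lift.

```bash
python3 -m pendant '{"grip":[-1,-1,-1,-1,-1,-1,-1,-1,-1,-1],"linear":[[0,0,-5],[0,0,-15],[0,0,-20],[0,0,-25],[0,0,-30],[0,0,-30],[0,0,-30],[0,0,-30],[0,0,-15],[0,0,0]],"angular":[[0,0,0],[0,0,0],[0,0,0],[0,0,0],[0,0,0],[0,0,0],[0,0,0],[0,0,0],[0,0,0],[0,0,0]]}'
python3 -c "
from h import *
delta([445,171,330],BOT)"
```

```text
t: 5.87
ee_pos: [524.0, -277.0, 336.4]
orientation: [2.522, 1.862, 0.005]
ft_force: [1.1, 0.4, -0.5]
width: 19.4
grasp_force: 30.0
t 5.87 tcp [ 524.  -277.   336.4] lin in tool [ 404.9 -207.5    4.2] ang [-0.5124  0.0809 -0.2913] lin after turn [448.  -71.7 -33.9]
q [-0.51  0.26  1.59  0.    1.28 -0.21] F [ 1.1  0.4 -0.5] w 19.4 g 30.0
```

```bash
python3 -m pendant '{"grip":[-1,-1,-1,-1,-1,-1,-1,-1,-1,-1,-1,-1],"linear":[[20,-10.3,0],[30,-15.4,0],[36,-18.5,0],[39,-20,0],[39,-20,0],[39,-20,0],[39,-20,0],[39,-20,0],[39,-20,0],[36,-18.5,0],[30,-15.4,0],[19,-9.4,0]],"angular":[[0,0,0],[0,0,0],[0,0,0],[0,0,0],[0,0,0],[0,0,0],[0,0,0],[0,0,0],[0,0,0],[0,0,0],[0,0,0],[0,0,0]]}'
python3 -m pendant '{"grip":[-1,-1,-1,-1,-1,-1,-1],"linear":[[0,0,0],[0,0,0],[0,0,0],[0,0,0],[0,0,0],[0,0,0],[0,0,0]],"angular":[[-0.0854,0.0135,-0.0486],[-0.0854,0.0135,-0.0486],[-0.0854,0.0135,-0.0486],[-0.0854,0.0135,-0.0486],[-0.0854,0.0135,-0.0486],[-0.0854,0.0135,-0.0486],[0,0,0]]}'
python3 -c "
from h import *
delta(M+131.6*BZ,BOT)"
```

```text
t: 6.87
ee_pos: [443.9, 161.8, 330.5]
orientation: [-2.525, -1.868, 0.002]
ft_force: [-0.1, 0.6, -0.7]
width: 19.7
grasp_force: 30.0
t: 7.45
ee_pos: [441.9, 158.1, 328.5]
orientation: [1.93, 1.936, 0.51]
ft_force: [0.2, 0.1, -1.0]
width: 19.6
grasp_force: 30.0
t 7.45 tcp [441.9 158.1 328.5] lin in tool [12.7 -1.5 82.5] ang [-0.0091 -0.0025  0.0024] lin after turn [12.9 -2.3 82.4]
q [ 0.46 -0.14  2.14 -0.34  0.7   0.67] F [ 0.2  0.1 -1. ] w 19.6 g 30.0
```

```bash
python3 -m pendant '{"grip":[-1,-1,-1,-1,-1,-1],"linear":[[4,0,20],[4,-1,20],[4,-1,20],[0.8,0,20],[0,0,2.5],[0,0,0]],"angular":[[-0.009,-0.0025,0.002],[0,0,0],[0,0,0],[0,0,0],[0,0,0],[0,0,0]]}'
python3 - <<'E'
from h import *
delta(M+131.6*BZ,BOT)
r=[]
for n,x,y in(("scene",370,85),("top",175,165)):
    f=ctrl.get_image(n)[:,:,::-1];cv2.imwrite(f"pics/{n}1.png",f);r.append(cv2.resize(f[y:y+75,x:x+75],(400,400),interpolation=cv2.INTER_CUBIC))
cv2.imwrite("pics/p1.png",np.hstack(r))
o=ctrl.get_obs();c=Rot.from_rotvec(o["orientation"]).as_matrix();tip=o["ee_pos"]+c[:,2]*106.6
print("tip pred",tip.round(1),[proj(n,tip).round(1) for n in P],"mouth",[proj(n,M).round(1) for n in P],"z",c[:,2].round(3))
E
```

```text
t: 7.95
ee_pos: [484.9, 171.5, 257.6]
orientation: [1.933, 1.924, 0.514]
ft_force: [-0.6, -0.8, -0.2]
width: 19.6
grasp_force: 30.0
t 7.95 tcp [484.9 171.5 257.6] lin in tool [-0.5 -4.  -0.5] ang [-0.0024  0.0016 -0.0044] lin after turn [-0.5 -4.  -0.5]
q [ 0.45  0.05  2.15 -0.46  0.51  0.81] F [-0.6 -0.8 -0.2] w 19.6 g 30.0
tip pred [538.7 172.  167.2] [array([409.8, 122.4]), array([209.4, 209. ])] mouth [array([409.7, 131.3]), array([212.5, 207. ])] z [ 0.501  0.    -0.865]
```

View pics/p1.png

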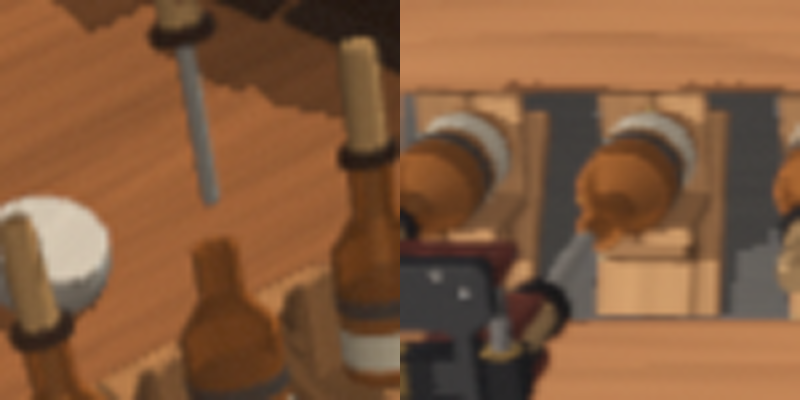

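In the scene view the rod tip is at about (409,123) and in line with the mouth at (409.5,131), and the slopes match. In the top view the tip is near (209.5,209) and the mouth near (213,207). I'll take out the 4 mm error along tool y, then zoom in.

```bash
python3 -m pendant '{"grip":[-1,-1,-1],"linear":[[-0.5,-4,0],[0,0,6],[0,0,0]],"angular":[[0,0,0],[0,0,0],[0,0,0]]}'
python3 - <<'E'
from h import *
delta(M+125.6*BZ,BOT)
r=[]
o=ctrl.get_obs();c=Rot.from_rotvec(o["orientation"]).as_matrix()
for n,x,y in(("scene",390,100),("top",195,190)):
    f=ctrl.get_image(n)[:,:,::-1];g=cv2.resize(f[y:y+40,x:x+40],(400,400),interpolation=cv2.INTER_CUBIC)
    def dot(X,col):
        u=(proj(n,X)-[x,y]+.5)*10;cv2.circle(g,tuple(int(v) for v in u),2,col,-1);return u.round(0)
    print(n,"tcp-line 0,40,80,106.6:",[dot(o["ee_pos"]+c[:,2]*s,(255,0,255)) for s in(22,40,60,80,106.6)],"mouth, in, out",[dot(M+BZ*s,(0,255,0)) for s in(0,-28,-60)])
    r.append(g)
cv2.imwrite("pics/p2.png",np.hstack(r))
E
```

```text
t: 8.3
ee_pos: [484.6, 171.6, 252.1]
orientation: [1.929, 1.923, 0.521]
ft_force: [-1.0, 0.4, -0.6]
width: 19.2
grasp_force: 30.0
t 8.3 tcp [484.6 171.6 252.1] lin in tool [-0.6 -1.   0.9] ang [ 0.0025 -0.001  -0.0037] lin after turn [-0.6 -1.   0.9]
q [ 0.45  0.06  2.16 -0.48  0.49  0.83] F [-1.   0.4 -0.6] w 19.2 g 30.0
scene tcp-line 0,40,80,106.6: [array([139., -59.]), array([151.,   9.]), array([165.,  82.]), array([178., 155.]), array([195., 249.])] mouth, in, out [array([202., 318.]), array([219., 413.]), array([238., 518.])]
top tcp-line 0,40,80,106.6: [array([ 69., 333.]), array([ 89., 303.]), array([111., 270.]), array([131., 239.]), array([158., 199.])] mouth, in, out [array([180., 175.]), array([206., 136.]), array([234.,  94.])]
```

View pics/p2.png

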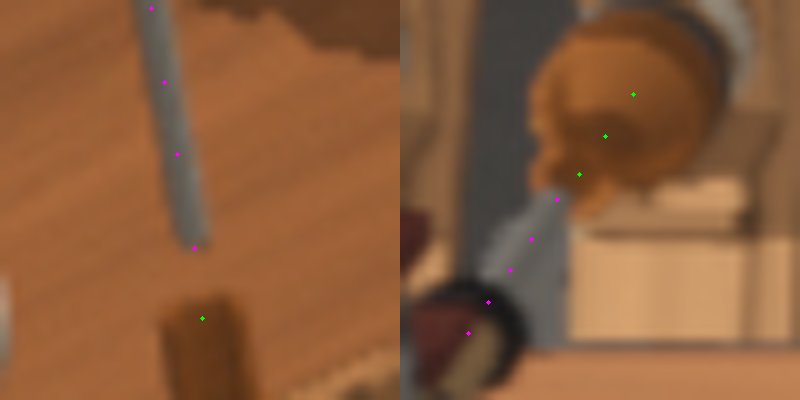

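The zoom shows the rod axis pointing into the mouth within about 0.5 px in both views. The measured and predicted points (pink for the rod, green for the mouth) lie on the objects. I'll apply the small residual and go in, watching the force.

```bash
python3 -m pendant '{"grip":[-1,-1,-1,-1,-1,-1,-1],"linear":[[-0.6,-1,4],[0,0,5],[0,0,5],[0,0,5],[0,0,5],[0,0,5],[0,0,0]],"angular":[[0,0,0],[0,0,0],[0,0,0],[0,0,0],[0,0,0],[0,0,0],[0,0,0]]}'
python3 -c "
from h import *
delta(M+21.6*BZ,BOT)"
```

```text
t: 8.98
ee_pos: [498.4, 170.9, 225.3]
orientation: [1.93, 1.924, 0.518]
ft_force: [-0.3, -0.0, -0.9]
width: 19.3
grasp_force: 30.0
t 8.98 tcp [498.4 170.9 225.3] lin in tool [ 0.1  0.4 74.8] ang [ 0.0007 -0.0002 -0.0034] lin after turn [ 0.1  0.4 74.8]
q [ 0.43  0.12  2.17 -0.54  0.42  0.88] F [-0.3 -0.  -0.9] w 19.3 g 30.0
```

```bash
python3 -m pendant '{"grip":[-1,-1,-1,-1,-1,-1],"linear":[[0,0,5],[0,0,5],[0,0,5],[0,0,5],[0,0,5],[0,0,0]],"angular":[[0,0,0],[0,0,0],[0,0,0],[0,0,0],[0,0,0],[0,0,0]]}'
python3 - <<'E'
from h import *
delta(M+21.6*BZ,BOT)
r=[]
for n,x,y in(("scene",380,95),("top",190,185)):
    f=ctrl.get_image(n)[:,:,::-1];r.append(cv2.resize(f[y:y+50,x:x+50],(400,400),interpolation=cv2.INTER_CUBIC))
cv2.imwrite("pics/p3.png",np.hstack(r))
E
```

```text
t: 9.48
ee_pos: [511.1, 171.0, 203.9]
orientation: [1.93, 1.923, 0.519]
ft_force: [-0.3, 1.1, -1.6]
width: 19.6
grasp_force: 30.0
t 9.48 tcp [511.1 171.  203.9] lin in tool [-0.   0.1 50. ] ang [ 0.0012 -0.0005 -0.0034] lin after turn [-0.   0.2 50. ]
q [ 0.42  0.18  2.16 -0.6   0.37  0.93] F [-0.3  1.1 -1.6] w 19.6 g 30.0
```

View pics/p3.png

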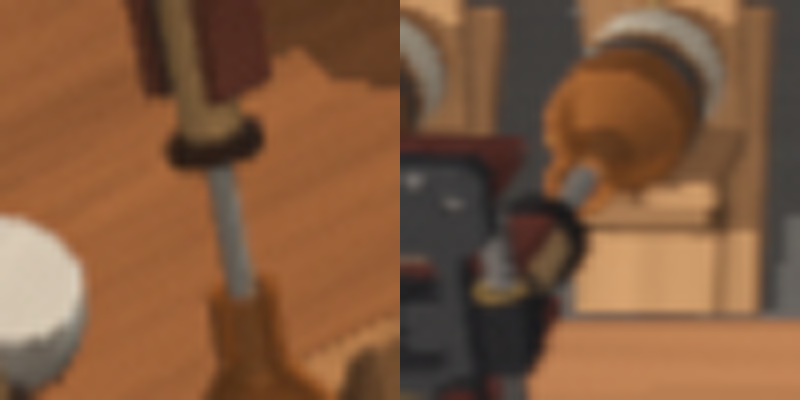

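The rod is inside the neck in both views, entering at scene pixel (410,132), and there is no contact force. Continuing down.

```bash
python3 -m pendant '{"grip":[-1,-1,-1,-1,-1,-1,-1],"linear":[[0,0,8],[0,0,8],[0,0,8],[0,0,8],[0,0,8],[0,0,4],[0,0,0]],"angular":[[0,0,0],[0,0,0],[0,0,0],[0,0,0],[0,0,0],[0,0,0],[0,0,0]]}'
python3 -m pendant '{"grip":[-1,-1,-1,-1],"linear":[[0,0,2],[0,0,2],[0,0,1.5],[0,0,0]],"angular":[[0,0,0],[0,0,0],[0,0,0],[0,0,0]]}'
python3 -c "
from h import *
delta(M+21.6*BZ,BOT)"
```

```text
t: 10.17
ee_pos: [533.2, 171.0, 165.7]
orientation: [1.93, 1.924, 0.519]
ft_force: [-0.9, 1.5, -2.3]
width: 19.4
grasp_force: 30.0
t: 10.5
ee_pos: [535.7, 171.3, 162.1]
orientation: [1.929, 1.923, 0.521]
ft_force: [-2.6, 1.4, -1.0]
width: 19.6
grasp_force: 30.0
t 10.5 tcp [535.7 171.3 162.1] lin in tool [-0.3 -0.2  1.4] ang [ 0.0023 -0.0012 -0.0035] lin after turn [-0.3 -0.2  1.4]
q [ 0.39  0.3   2.15 -0.76  0.28  1.09] F [-2.6  1.4 -1. ] w 19.6 g 30.0
```

Nearly home, with no axial force yet. I'll press on in small steps until contact.

```bash
python3 -m pendant '{"grip":[-1,-1,-1],"linear":[[0,0,1.5],[0,0,1],[0,0,0]],"angular":[[0,0,0],[0,0,0],[0,0,0]]}'
python3 -m pendant '{"grip":[-1,-1,-1],"linear":[[0,0,1],[0,0,1],[0,0,0]],"angular":[[0,0,0],[0,0,0],[0,0,0]]}'
python3 -c "
from h import *
delta(M+21.6*BZ,BOT)"
```

```text
t: 10.75
ee_pos: [536.1, 171.3, 161.5]
orientation: [1.928, 1.922, 0.522]
ft_force: [-23.2, 0.6, 25.4]
width: 19.6
grasp_force: 30.1
t: 11.0
ee_pos: [536.9, 171.3, 160.1]
orientation: [1.928, 1.922, 0.522]
ft_force: [-27.6, 0.3, 32.1]
width: 19.2
grasp_force: 30.1
t 11.0 tcp [536.9 171.3 160.1] lin in tool [-0.3 -0.3 -0.9] ang [ 0.0043 -0.0013 -0.0035] lin after turn [-0.3 -0.3 -0.9]
q [ 0.39  0.3   2.15 -0.78  0.28  1.11] F [-27.6   0.3  32.1] w 19.2 g 30.1
```

There is solid axial contact at about 42 N, at the predicted home position. I'll relax the press, open and back off along the axis, then check.

```bash
python3 -m pendant '{"grip":[-1,-1,0.2,0.2,0.2,0.2,0.2,0.2],"linear":[[0,0,-1.5],[0,0,0],[0,0,0],[0,0,0],[0,0,0],[0,0,0],[0,0,0],[0,0,0]],"angular":[[0,0,0],[0,0,0],[0,0,0],[0,0,0],[0,0,0],[0,0,0],[0,0,0],[0,0,0]]}'
python3 -m pendant '{"grip":[0.2,0.2,0.2,0.2,0.2,0.2],"linear":[[0,0,-10],[0,0,-25],[0,0,-25],[0,0,-25],[0,0,-25],[0,0,0]],"angular":[[0,0,0],[0,0,0],[0,0,0],[0,0,0],[0,0,0],[0,0,0]]}'
python3 - <<'E'
from h import *
delta(M+63*BZ,BOT)
r=[]
for n,x,y in(("scene",365,85),("top",160,170)):
    f=ctrl.get_image(n)[:,:,::-1];cv2.imwrite(f"pics/{n}4.png",f);r.append(cv2.resize(f[y:y+60,x:x+(80 if n=="scene" else 110)],(400 if n=="scene" else 400,400 if n=="scene" else 218),interpolation=cv2.INTER_CUBIC))
r[0]=cv2.resize(r[0],(400,300));r[1]=cv2.copyMakeBorder(r[1],0,82,0,0,0)
cv2.imwrite("pics/p4.png",np.hstack(r))
E
```

```text
t: 11.67
ee_pos: [537.5, 171.1, 159.4]
orientation: [1.93, 1.923, 0.52]
ft_force: [0.0, 0.1, 0.2]
width: 52.1
grasp_force: 0.0
t: 12.17
ee_pos: [482.2, 171.8, 258.3]
orientation: [1.927, 1.921, 0.527]
ft_force: [0.3, -0.1, 0.6]
width: 53.0
grasp_force: 0.0
t 12.17 tcp [482.2 171.8 258.3] lin in tool [-1.  -2.5 70.1] ang [ 0.0071 -0.0034 -0.0044] lin after turn [-0.8 -2.  70.1]
q [ 0.45  0.04  2.16 -0.47  0.5   0.82] F [ 0.3 -0.1  0.6] w 53.0 g 0.0
```

View pics/p4.png

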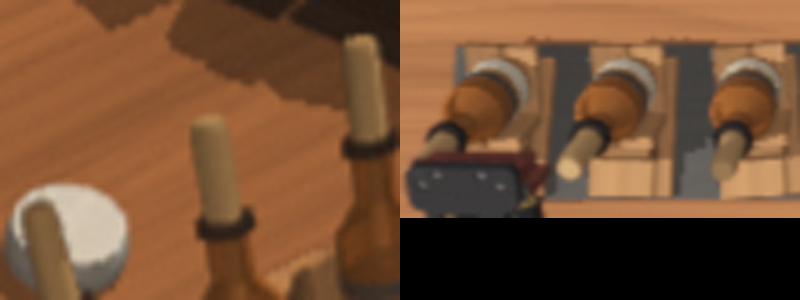

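It looks seated exactly like its neighbours: collar on the mouth at scene (410,129), handle end at (407,110). To be sure it is home, I'll press lightly on the handle end with the fingers shut.

```bash
python3 -m pendant '{"grip":[-1,-1,-1,-1,-1,-1,-1,-1,-1,-1,-1,-1],"linear":[[-0.8,-2,0],[0,0,0],[0,0,0],[0,0,0],[0,0,0],[0,0,0],[0,0,10],[0,0,15],[0,0,15],[0,0,15],[0,0,8],[0,0,0]],"angular":[[0.006,-0.003,-0.004],[0,0,0],[0,0,0],[0,0,0],[0,0,0],[0,0,0],[0,0,0],[0,0,0],[0,0,0],[0,0,0],[0,0,0],[0,0,0]]}'
python3 -m pendant '{"grip":[-1,-1,-1],"linear":[[0,0,2],[0,0,1.5],[0,0,0]],"angular":[[0,0,0],[0,0,0],[0,0,0]]}'
python3 -c "
from h import *
delta(M+63*BZ,BOT)"
```

```text
t: 13.27
ee_pos: [511.9, 169.9, 197.2]
orientation: [1.929, 1.929, 0.508]
ft_force: [0.3, -0.3, 0.8]
width: 0.0
grasp_force: 0.0
t: 13.52
ee_pos: [513.4, 170.2, 197.1]
orientation: [1.928, 1.927, 0.513]
ft_force: [-11.9, -1.6, 16.0]
width: 0.5
grasp_force: 9.7
t 13.52 tcp [513.4 170.2 197.1] lin in tool [0.8 1.6 1.6] ang [-0.002   0.0018  0.0001] lin after turn [0.8 1.6 1.6]
q [ 0.41  0.2   2.16 -0.61  0.36  0.95] F [-11.9  -1.6  16. ] w 0.5 g 9.7
```

```bash
python3 -m pendant '{"grip":[-1,-1,-1,-1],"linear":[[0,0,0.8],[0,0,0.8],[0,0,0],[0,0,0]],"angular":[[0,0,0],[0,0,0],[0,0,0],[0,0,0]]}'
python3 -c "
from h import *
delta(M+63*BZ,BOT)"
```

```text
t: 13.85
ee_pos: [513.9, 170.3, 197.1]
orientation: [1.927, 1.926, 0.515]
ft_force: [-25.2, -1.4, 34.0]
width: 0.6
grasp_force: 20.9
t 13.85 tcp [513.9 170.3 197.1] lin in tool [0.7 1.1 1.3] ang [-0.0004  0.0013 -0.0001] lin after turn [0.7 1.1 1.3]
q [ 0.41  0.2   2.16 -0.62  0.36  0.95] F [-25.2  -1.4  34. ] w 0.6 g 20.9
```

It is against a rigid stop: 42 N gave only 0.3 mm of movement. Retreating along the axis and taking a last look.

```bash
python3 -m pendant '{"grip":[-1,-1,-1,-1,-1,-1,-1,-1],"linear":[[0,0,-5],[0,0,-20],[0,0,-30],[0,0,-30],[0,0,-30],[0,0,-30],[0,0,-15],[0,0,0]],"angular":[[0,0,0],[0,0,0],[0,0,0],[0,0,0],[0,0,0],[0,0,0],[0,0,0],[0,0,0]]}'
python3 - <<'E'
from h import *
f=ctrl.get_image("scene")[:,:,::-1];t=ctrl.get_image("top")[:,:,::-1]
cv2.imwrite("pics/end.png",np.vstack([np.hstack([cv2.resize(f[85:160,365:465],(400,300),interpolation=cv2.INTER_CUBIC),cv2.resize(t[165:240,160:260],(400,300),interpolation=cv2.INTER_CUBIC)]),cv2.resize(f[80:305,130:430],(400,300)).repeat(2,1)[:,::2].repeat(1,1) if 0 else np.hstack([cv2.resize(f[60:360,90:490],(400,300)),cv2.resize(t[60:360,140:540],(400,300))])]))
E
```

```text
t: 14.52
ee_pos: [435.0, 171.3, 337.2]
orientation: [1.926, 1.926, 0.52]
ft_force: [0.6, 1.4, 0.2]
width: 0.3
grasp_force: 0.0
```

View pics/end.png

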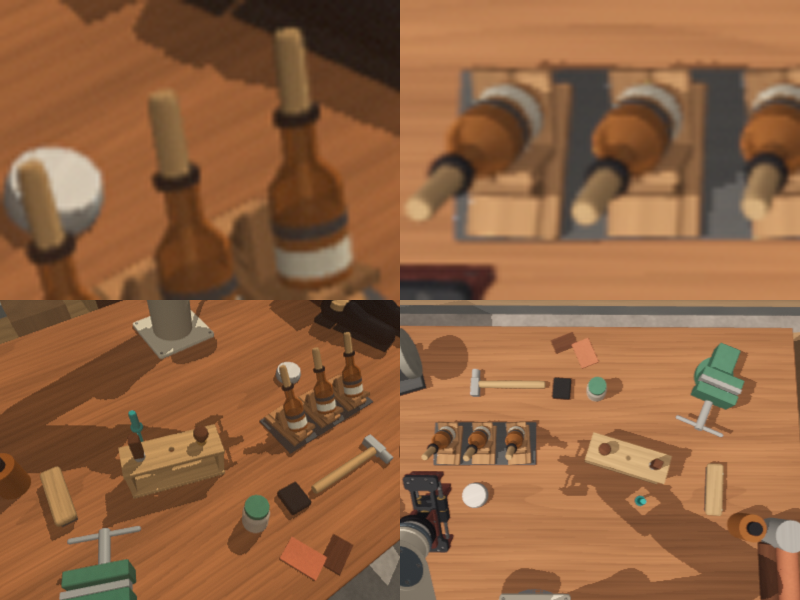

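The applicator sits in the middle bottle with its collar flush on the mouth, at scene (409,130), just like the other two. Its hole in the stand is empty, everything else is where it was, and the gripper is clear.

```bash
python3 -c "
from workcell import ctrl
print(ctrl.close_job())"
```

```text
the job is handed in; nothing more can be done
None
```

The applicator is fully home in the open (middle) bottle: I pressed it to a firm stop and let go, nothing else appears to have moved, and I handed the job in at about 14.6 s of the 40 s allowed.

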